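# Load an offcut under the spring hold-down flap of a carving jig

### The job

Load the pine offcut into the jig for carving: with one fingertip press the spring flap's press plate down and hold the flap open, and meanwhile push the offcut with the other fingertip along its channel, under the flap, until it is fully home against the end stop. Then let go of the plate, so that the flap closes on the offcut and holds it there. Only push: do not lift the offcut, and leave the things beside the jig alone.

Things in the scene. Friction and masses are not known exactly. Their poses are not given: they have to be found in the camera images.
- jig: Jig fixed on the bench: plywood base 216 x 156 x 12 mm. Origin: centre of its underside; all offsets below are in its frame (mm). +x: the way the offcut is pushed, away from the robot give or take the yaw; z up. A steel hinge rod runs along x at y -6, z 44, between two small posts at x -97 and 84 (tops z 52).
- stop_face (a point): Middle of the end stop's face at channel floor level (x 89, y 34, z 12); stop top at z 34. The channel runs along x, floor at z 12, between low walls at y 6 to 15 and y 53 to 62 (38 mm apart, tops only z 19), and is open at its front end, x -105.
- flap (a joint): Opening angle of the flap about the rod (rad): 0 closed, 0.5 well open, hard stop at 0.56. Spring-closed. Flap (over the channel) and press plate (other side of the rod) are one bent metal part, like a seesaw: pressing the plate down lifts the flap; 2 N at first, about 5 N when open. The offcut passes under it above 0.36; resting on the offcut it reads about 0.30.
- flap_lip (a point): Middle of the lower front edge of the flap's turned-down lip: x 30, y 45, z 17 when closed. The lip is 22 mm wide in y and, closed, blocks the channel, leaving 5 mm over the floor. The flap covers x 30 to 72 (top z 46 closed; its outer edge rises to z 77 when open).
- plate_mid (a point): Middle of the press plate's upper face: plain metal strip 132 mm long (x -104 to 28), 34 mm wide, 4 mm thick. Closed: about y -59, z 46, sloping up outward by 0.5 rad. At 0.5 rad: level, y -70 to -36, upper face z 20 (8 mm over the channel floor); a fingertip at z 20 to 23 can slide along it in x while the other, equally high, stands in the channel behind the offcut.
- block_mid (a point): Centre of the pine offcut to load: plain wooden block 70 x 30 x 18 mm, about 0.025 kg, flat in the front of the channel; own x along its length and the channel, z up. It starts with its middle at x -46 to -20; home, its middle is at x 54 and its rear face at x 19, 11 mm before the flap's front.
- block: The same offcut as a body; origin: centre of its underside (its x axis lies 20 degrees askew to its length: use block_mid).
- small_offcut: Bystander: a smaller pine offcut, 55 x 24 x 12 mm, on the bench on the +y side of the jig. Origin: centre of its underside.
- tin: Bystander: open round tin of wax, 61 mm across, 18 mm high, on the bench on the -y side of the jig. Origin: centre of its underside.
- chisel: Bystander: dark-handled chisel about 180 mm long, 22 mm high, on the bench at the -y side of the jig, beyond the tin. Origin: centre of its underside.
Things that resemble listed ones, but are neither listed nor needed, are in the scene too. What is shaped like the block but blue or red is not meant.

How it is judged:
By the outcome, as a careful person would: the job done as asked, in the order asked, and still so for the second after the job is handed in, with the robot touching nothing.
It also fails if it takes over 35 s, if anything falls off the work surface, if the arm or the gripper's body presses on something with over 40 N, if the wrist force passes 120 N, or if a joint passes its speed limit or range.

### The arm

A 6-joint arm with a two-finger parallel gripper is mounted at the origin on a cart in front of the work surface, level with it; the furniture and walls round the work are solid. World frame = base frame: x ahead of the robot, y to its left, z up, the work surface at z = 0. Lengths are in m, angles in rad, forces in N, time in s.
With the tool pointing down it reaches from about 0.4 to 0.825 m from the base axis. Payload 7 kg.
Tool frame: the origin (TCP) lies midway between the tips of the shut fingers; the grasp point (between the pads) lies 19 mm behind it; z points along the fingers, y is the line along which they close (so a half turn about z gives the same grasp; the last joint's range is limited). The gripper opens to 88 mm and grips with 3 to 60 N. Pads are 19 mm wide; open, the fingers measure 130 mm over their backs; the gripper's body (78 mm by 193 mm) begins 47 mm behind the grasp point.
Start: joints at [1.469, 0.359, 0.012, 0, -1.224, -0.288], TCP at [0.257, 0.624, 0.227] pointing down, gripper open.
Joint ranges: [-3.07, 3.07], [-1.43, 2.12], [-1.02, 1.25], [-3.03, 1.67], [-3.05, -0], [-3.03, 3.03]. Speed limits (rad/s): [2.39, 2.39, 3.01, 3.14, 3.14, 3.14].

### API

Orientations are given as [roll, pitch, yaw] about the fixed x, y, z axes, in that order (R = Rz(yaw) Ry(pitch) Rx(roll)).
In Python, from station import monitor, viewer, arm gives the robot as it stands.
- The arm moves only by the tool move_arm, never from a script. Its argument "deltas" is a list that holds one entry, the list of rows, each a list of 7 numbers: the turn, a rotation vector about the tool's x, y, z in degrees, then the shift along the tool's x, y, z in m, then the finger opening in m, from 0 to 0.0876. A call has 1 to 12 rows; each row is the pose to reach, as a shift and turn from the pose commanded when the call began, along the tool's axes at that moment; what a row does not reach only later rows make up. A row lasts 1/12 s, in which the tool goes at most 41.7 mm and 7.16 degrees, less where a joint would pass 70% of its speed; a pose out of reach is approached as far as the arm can. A call with a gripper value outside its range is refused whole. The fingers move at their own pace and stop on an object; "force" is the grip in N (left out, the last holds). Time passes only in rows, so rows that repeat a pose let the fingers close. It gives the time, the measured TCP pose, the force and the opening at its end, in the units of the state.
- monitor.get_state(): the state, without advancing time (a new reading comes with each control period).
- viewer.grab_frame(name): name is "side" or "top" or "wrist"; returns a dict with "frame" (384x512x3 uint8, blue, green, red), "vfov" (degrees; the focal length in pixels is half the picture's height over the tangent of half this angle, whatever the lens; pixels are square), "cx", "cy" (the principal point, pixels), "xyz" and "orientation" of the camera in the world; the wrist camera has in their place "hand_eye" (4x4, takes a point from camera to tool coordinates, whose origin is the TCP and whose axes are the flange's). Camera axes: x right, y down, z forward; pixel columns grow to the right and rows downward; lengths in m; the calibration is good to about 2 mm. A picture is of the moment at which its call begins: read the wrist's pose just before it. There is no depth.
- arm.job_done(): hands the job in, once; it reports no verdict.
The state is a dict: "t": time; "q": joint angles; "qd": joint speeds; "joint_efforts": joint torques, N m; "eef_pos": TCP position; "ee_rot": TCP orientation; "force": force on the tool from outside, world axes, zero at the start; "moment": the same for the moment, N m; "width": finger opening in m.
Only numpy, scipy, OpenCV 4.12 (cv2) and the standard library are available. Lean on these libraries where they do the work, as an engineer would, in place of code of your own. Each camera call takes 0.05 s, during which the arm holds its last target. There are 200 camera calls.

## Working session

There is one attempt and no reset: what is moved stays moved. The work goes in short steps, Python scripts to look and compute and a tool call to move; the robot and the scene stay as the last step left them, time stands still between calls to the robot, and variables do not carry over. Pictures are saved under pics/ and viewed, on a budget of 10 in all, crops included, one or two more only if the job needs it, and the job is handed in when it is done.

Besides the shell and the picture viewer there is one more tool, called as name([rows], argument=value, ...), one row to a line, values as JSON. move_arm: Moves the arm, as the interface text tells. Its arguments: {"type":"object","properties":{"deltas":{"type":"array","items":{"type":"array","items":{"type":"array","items":{"type":"number"}}}},"force":{"type":"number"}},"required":["deltas"]}

```bash
mkdir -p pics; cat > h.py <<'E'
import numpy as np, cv2
from scipy.spatial.transform import Rotation as R
from station import monitor, viewer, arm
def cam(name, png=None):
    s=monitor.get_state(); d=viewer.grab_frame(name); im=np.array(d["frame"])
    if png: cv2.imwrite("pics/"+png, im)
    f=im.shape[0]/2/np.tan(np.radians(d["vfov"])/2)
    if name=="wrist":
        H=np.array(d["hand_eye"]); T=np.eye(4); T[:3,:3]=R.from_euler("xyz",s["ee_rot"]).as_matrix(); T[:3,3]=s["eef_pos"]
        M=T@H; o=M[:3,3]; Rm=M[:3,:3]
    else:
        o=np.array(d["xyz"]); q=np.array(d["orientation"])
        Rm=R.from_euler("xyz",q).as_matrix() if q.size==3 else (R.from_quat(q).as_matrix() if q.size==4 else q)
    return dict(im=im,f=f,c=(d["cx"],d["cy"]),o=o,R=Rm,raw={k:v for k,v in d.items() if k!="frame"})
def pt(c,u,v,z):
    r=c["R"]@np.array([(u-c["c"][0])/c["f"],(v-c["c"][1])/c["f"],1]); return c["o"]+r*(z-c["o"][2])/r[2]
def pix(c,p):
    q=c["R"].T@(np.array(p)-c["o"]); return c["f"]*q[:2]/q[2]+np.array(c["c"])
E
python3 - <<'E'
from h import *
print(monitor.get_state())
cs={n:cam(n,n+"0.png") for n in("top","side")}
for n in cs: print(n,cs[n]["raw"])
cv2.imwrite("pics/both.png",cv2.resize(np.vstack([cs["top"]["im"],cs["side"]["im"]]),None,fx=.78,fy=.78))
E
```

```text
{'t': 0.0, 'q': array([ 1.46911091e+00,  3.59365498e-01,  1.10246710e-02, -3.36364783e-04,
       -1.22409310e+00, -2.88114064e-01]), 'qd': array([ 1.30874346e-03, -1.18132651e-03, -5.63888500e-04,  1.17151227e-03,
        3.48355266e-05, -9.79589996e-04]), 'joint_efforts': array([ 4.19389371e-04, -5.82715809e+01,  2.93070495e+01,  6.99703753e+00,
        6.97188894e-03, -1.59509377e-04]), 'eef_pos': array([0.25633555, 0.62388815, 0.22562412]), 'ee_rot': array([ 3.13993269e+00, -1.62190478e-04, -3.89913901e-01]), 'force': array([0.94164466, 0.04857627, 0.51698679]), 'moment': array([-0.01057979, -0.00826377, -0.03904425]), 'width': 0.087608384536659}
top {'vfov': 49.619725768965495, 'cx': 261.3540566745086, 'cy': 188.84943686645448, 'xyz': array([0.43975022, 0.01508674, 0.89930687]), 'orientation': array([-2.98542638,  0.0046375 , -1.57261837])}
side {'vfov': 53.2432642268501, 'cx': 255.11375326526775, 'cy': 195.85149040110525, 'xyz': array([ 0.50691047, -0.62121573,  0.64590117]), 'orientation': array([-2.29447783,  0.00284378, -0.09424116])}
```

View pics/top0.png

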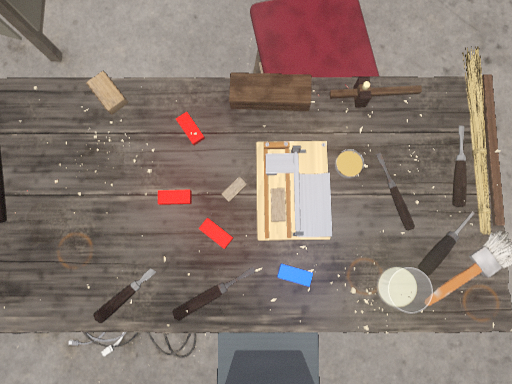

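View pics/side0.png

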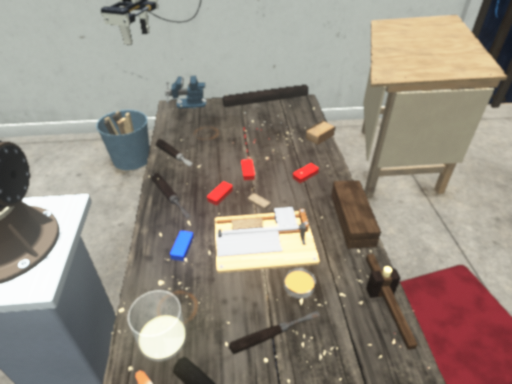

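The top view shows the jig at about (257–331, 141–240), with the plate on the right, the flap at (282,163) and the offcut at (278,205). The tin is at (349,163), the chisel at (397,200) and the small offcut at (234,189). I'll measure the jig outline next.

```bash
python3 - <<'E'
from h import *
c=cam("top"); im=c["im"]
np.set_printoptions(precision=4,suppress=True)
hsv=cv2.cvtColor(im,cv2.COLOR_BGR2HSV)
sub=hsv[130:250,245:345]
m=((hsv[...,2]>120)).astype(np.uint8); m[:, :245]=0;m[:,334:]=0;m[:130]=0;m[250:]=0
m=cv2.morphologyEx(m,cv2.MORPH_CLOSE,np.ones((7,7)))
n,l,st,ce=cv2.connectedComponentsWithStats(m); k=1+np.argmax(st[1:,4]); print(st[k])
ct=max(cv2.findContours((l==k).astype(np.uint8),cv2.RETR_EXTERNAL,cv2.CHAIN_APPROX_NONE)[0],key=cv2.contourArea)
w=np.array([pt(c,u,v,.012)[:2] for u,v in ct[:,0]],np.float32)
print(cv2.minAreaRect(w), cv2.boxPoints(cv2.minAreaRect(w)))
cr=cv2.resize(im[130:250,245:400],None,fx=5,fy=5,interpolation=cv2.INTER_CUBIC)
cv2.imwrite("pics/crop1.png",cr)
E
```

```text
[  245   130    89   120 10659]
((0.580756664276123, -0.041956134140491486), (0.1945372223854065, 0.26058122515678406), 89.81437683105469) [[ 0.4502 -0.1388]
 [ 0.7107 -0.1396]
 [ 0.7114  0.0549]
 [ 0.4508  0.0557]]
```

View pics/crop1.png

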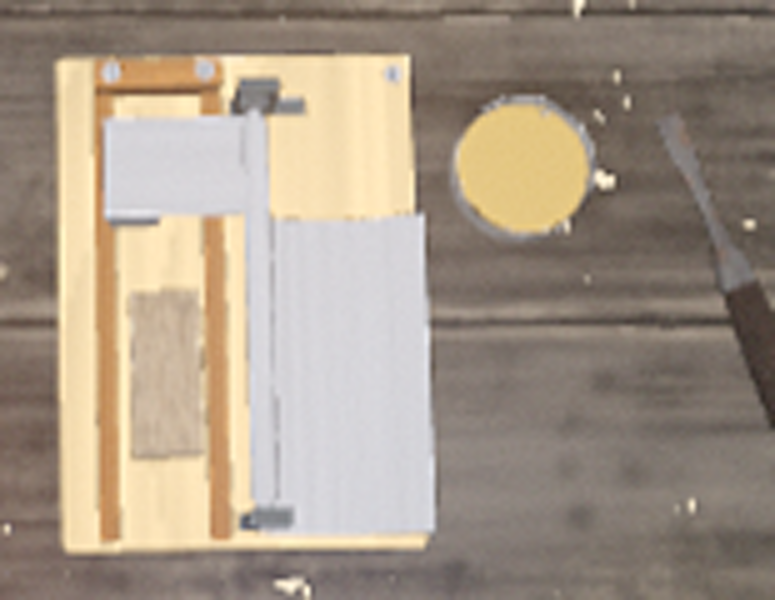

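The enlarged crop shows the base corners at (55,58), (410,54), (428,548) and (63,551). The offcut's top corners are at (131,292), (197,289), (202,455) and (133,459), and the flap's front lip is at (107–158, 220).

```bash
cat >> h.py <<'E'
def jigfit(c,pairs):
    from scipy.optimize import least_squares
    W=np.array([pt(c,u,v,z/1000)[:2] for (u,v),(x,y,z) in pairs]); J=np.array([p[1][:2] for p in pairs])/1000
    f=lambda s:((np.array([[np.cos(s[2]),-np.sin(s[2])],[np.sin(s[2]),np.cos(s[2])]])@J.T).T+s[:2]-W).ravel()
    r=least_squares(f,[.58,-.04,0]); return r.x,f(r.x).reshape(-1,2),W
E
python3 - <<'E'
from h import *
np.set_printoptions(precision=4,suppress=True)
c=cam("top"); P=lambda a,b:((a+.5)/5-.5+245,(b+.5)/5-.5+130)
pr=[(P(55,58),(108,78,12)),(P(410,54),(108,-78,12)),(P(428,548),(-108,-78,12)),(P(63,551),(-108,78,12)),
(P(100,539),(-105,62,19)),(P(232,538),(-105,6,19)),(P(94,59),(107,62,34)),(P(222,57),(107,6,34))]
s,res,W=jigfit(c,pr); print(s,np.degrees(s[2])); print(res*1000)
B=np.array([pt(c,*P(*p),.030)[:2] for p in[(131,292),(197,289),(202,455),(133,459)]])
print(np.linalg.norm(np.diff(np.vstack([B,B[:1]]),axis=0),axis=1)); 
Rz=np.array([[np.cos(s[2]),-np.sin(s[2])],[np.sin(s[2]),np.cos(s[2])]])
print("block jig",(B-s[:2])@Rz*1000,((B.mean(0)-s[:2])@Rz)*1000)
t=pt(c,*P(525,167),.018)[:2]; print("tin",t,(t-s[:2])@Rz)
print(monitor.get_state()["ee_rot"])
E
```

```text
[ 0.5776 -0.0482  0.012 ] 0.6877548531115567
[[-1.1344 -0.3739]
 [-0.5918 -0.0455]
 [-0.5084 -0.6785]
 [-1.4239  0.5003]
 [-2.9837  0.2314]
 [-2.6187 -0.1581]
 [ 4.6518  0.7734]
 [ 4.6092 -0.2491]]
[0.028  0.0704 0.0289 0.0708]
block jig [[  1.4139  47.0702]
 [  2.294   19.0769]
 [-68.1055  18.5544]
 [-69.37    47.4622]] [-33.4419  33.0409]
tin [ 0.6347 -0.1724] [ 0.0557 -0.1249]
[ 3.1406 -0.0001 -0.3899]
```

move_arm([
  [[0, 0, -23, 0.475, 0.543, 0.07, 0.066], [0, 0, -23, 0.475, 0.543, 0.07, 0.066], [0, 0, -23, 0.475, 0.543, 0.07, 0.066], [0, 0, -23, 0.475, 0.543, 0.07, 0.066], [0, 0, -23, 0.475, 0.543, 0.07, 0.066], [0, 0, -23, 0.475, 0.543, 0.07, 0.066], [0, 0, -23, 0.475, 0.543, 0.07, 0.066], [0, 0, -23, 0.475, 0.543, 0.07, 0.066], [0, 0, -23, 0.475, 0.543, 0.07, 0.066], [0, 0, -23, 0.475, 0.543, 0.07, 0.066], [0, 0, -23, 0.475, 0.543, 0.07, 0.066], [0, 0, -23, 0.475, 0.543, 0.07, 0.066]],
])

```text
t: 1.2
eef_pos: [0.4173, 0.1515, 0.1784]
ee_rot: [-3.141, -0.001, 0.012]
force: [1.2, 0.2, -0.1]
width: 0.0658
```

move_arm([
  [[0, 0, 0, 0.068, 0.21, 0.04, 0.066], [0, 0, 0, 0.068, 0.21, 0.04, 0.066], [0, 0, 0, 0.068, 0.21, 0.04, 0.066], [0, 0, 0, 0.068, 0.21, 0.04, 0.066], [0, 0, 0, 0.068, 0.21, 0.04, 0.066], [0, 0, 0, 0.068, 0.21, 0.04, 0.066], [0, 0, 0, 0.068, 0.21, 0.04, 0.066], [0, 0, 0, 0.068, 0.21, 0.04, 0.066], [0, 0, 0, 0.068, 0.21, 0.04, 0.066], [0, 0, 0, 0.068, 0.21, 0.04, 0.066]],
])

```text
t: 2.03
eef_pos: [0.4876, -0.055, 0.1386]
ee_rot: [-3.141, -0.0, 0.013]
force: [-0.0, 0.1, -0.3]
width: 0.0662
```

```bash
python3 - <<'E'
from h import *
np.set_printoptions(precision=4,suppress=True)
c=cam("wrist","w1.png"); print(monitor.get_state()["eef_pos"],monitor.get_state()["ee_rot"],c["o"],c["R"],c["f"],c["c"])
c2=cam("top","t1.png")
J=lambda x,y,z:np.array([.577,-.048,0])+R.from_euler("z",.012).apply([x/1e3,y/1e3,z/1e3])
for p in[(-68,49,30),(-68,19,30),(2,34,30),(-108,-78,12),(-108,78,12),(108,78,12),(28,-74,54),(89,34,34)]: print(p,pix(c,J(*p)))
E
```

```text
[ 0.4877 -0.0549  0.1387] [-3.1414 -0.0007  0.0132] [ 0.5518 -0.0534  0.2966] [[ 0.0136 -0.97   -0.2426]
 [-0.9999 -0.0134 -0.0024]
 [-0.0009  0.2426 -0.9701]] 294.8005811187387 (252.67026596352994, 194.1179914416572)
(-68, 49, 30) [193.5672 168.5439]
(-68, 19, 30) [226.441  168.6003]
(2, 34, 30) [207.2579  87.4164]
(-108, -78, 12) [325.3647 205.3914]
(-108, 78, 12) [170.0815 205.1152]
(108, 78, 12) [152.7412 -45.9098]
(28, -74, 54) [344.4009  47.7251]
(89, 34, 34) [202.4336 -32.6589]
```

View pics/w1.png

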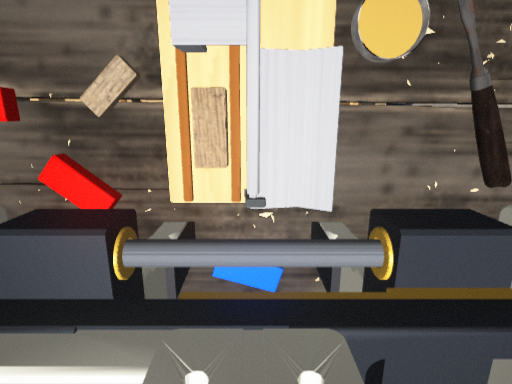

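The wrist view confirms the fit. The base's near-left corner is at (169,203) against (170,205) predicted, and the offcut's rear edge is at (194–228, 168) against (194–226, 168.5) predicted. Next I go down and press the plate.

move_arm([
  [[0, 0, 0, 0.0, 0.004, 0.03, 0.066], [0, 0, 0, 0.0, 0.004, 0.06, 0.066], [0, 0, 0, 0.0, 0.004, 0.08, 0.066], [0, 0, 0, 0.0, 0.004, 0.087, 0.066], [0, 0, 0, 0.0, 0.004, 0.093, 0.066], [0, 0, 0, 0.0, 0.004, 0.099, 0.066], [0, 0, 0, 0.0, 0.004, 0.105, 0.066], [0, 0, 0, 0.0, 0.004, 0.11, 0.066], [0, 0, 0, 0.0, 0.004, 0.114, 0.066], [0, 0, 0, 0.0, 0.004, 0.117, 0.066], [0, 0, 0, 0.0, 0.004, 0.117, 0.066], [0, 0, 0, 0.0, 0.004, 0.117, 0.066]],
])

```text
t: 3.13
eef_pos: [0.4898, -0.0589, 0.0227]
ee_rot: [-3.141, -0.004, 0.013]
force: [-1.5, 4.2, 6.3]
width: 0.0658
```

```bash
python3 - <<'E'
from h import *
s=monitor.get_state(); print(s["eef_pos"],s["force"],s["moment"])
a=cam("side")["im"][170:290,190:345]; b=cam("wrist")["im"][0:240,100:410]
a=cv2.resize(a,(620,480),interpolation=cv2.INTER_CUBIC)
cv2.imwrite("pics/s2.png",a);cv2.imwrite("pics/w2.png",b)
E
```

```text
[ 0.48975523 -0.05887911  0.02269661] [-1.51442128  4.21155215  6.27601502] [ 1.22340678  0.40655271 -0.06881235]
```

View pics/s2.png

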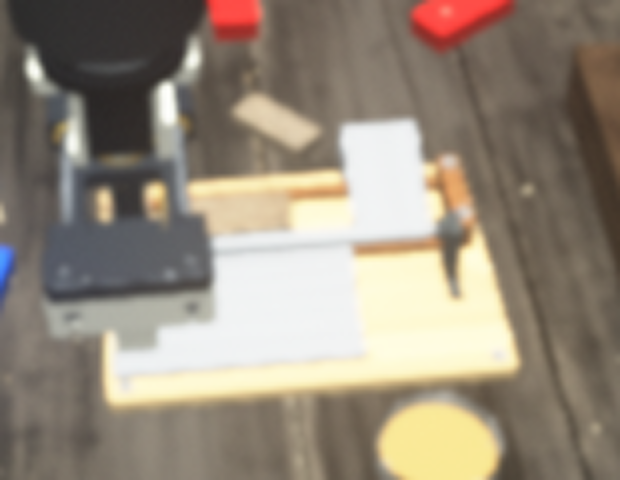

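View pics/w2.png

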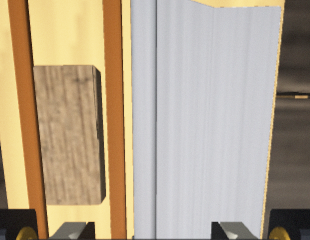

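The side view shows the flap standing up and the plate level under the near fingertip. The wrist crop shows the other fingertip, at (75,230), directly behind the offcut at (35–103, 65–205). I press slightly further and push.

move_arm([
  [[0, 0, 0, 0.0, 0.0, 0.0015, 0.066], [0, 0, 0, 0.004, 0.0, 0.0015, 0.066], [0, 0, 0, 0.009, 0.0, 0.0015, 0.066], [0, 0, 0, 0.014, 0.0, 0.0015, 0.066], [0, 0, 0, 0.019, 0.0, 0.0015, 0.066], [0, 0, 0, 0.024, 0.0, 0.0015, 0.066], [0, 0, 0, 0.029, 0.0, 0.0015, 0.066], [0, 0, 0, 0.034, 0.0, 0.0015, 0.066], [0, 0, 0, 0.039, 0.0, 0.0015, 0.066], [0, 0, 0, 0.044, 0.0, 0.0015, 0.066], [0, 0, 0, 0.049, 0.0, 0.0015, 0.066], [0, 0, 0, 0.05, 0.0, 0.0015, 0.066]],
])

```text
t: 4.23
eef_pos: [0.5384, -0.0593, 0.0208]
ee_rot: [3.141, -0.001, 0.012]
force: [-3.8, -0.3, 6.4]
width: 0.0658
```

```bash
python3 - <<'E'
from h import *
s=monitor.get_state(); print(s["eef_pos"],s["force"],s["moment"])
b=cam("wrist")["im"][0:240,100:410]
cv2.imwrite("pics/w3.png",b)
E
```

```text
[ 0.53841505 -0.05930834  0.02077208] [-3.84718944 -0.29331318  6.39863021] [-0.04177058  1.50432841 -0.11330498]
```

View pics/w3.png

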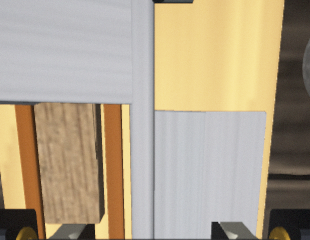

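The offcut (36–103, 103–222) is straight, in contact with the fingertip and passing under the flap edge at v≈103. I keep pushing.

move_arm([
  [[0, 0, 0, 0.005, 0.0, 0.0, 0.066], [0, 0, 0, 0.01, 0.0, 0.0, 0.066], [0, 0, 0, 0.015, 0.0, 0.0, 0.066], [0, 0, 0, 0.02, 0.0, 0.0, 0.066], [0, 0, 0, 0.025, 0.0, 0.0, 0.066], [0, 0, 0, 0.03, 0.0, 0.0, 0.066], [0, 0, 0, 0.034, 0.0, 0.0, 0.066], [0, 0, 0, 0.038, 0.0, 0.0, 0.066], [0, 0, 0, 0.041, 0.0, 0.0, 0.066], [0, 0, 0, 0.044, 0.0, 0.0, 0.066], [0, 0, 0, 0.044, 0.0, 0.0, 0.066]],
])

```text
t: 5.2
eef_pos: [0.5822, -0.0588, 0.0208]
ee_rot: [3.141, -0.001, 0.012]
force: [-2.1, -1.1, 5.2]
width: 0.0663
```

Next I push slowly in small steps until the force rises at the stop.

move_arm([
  [[0, 0, 0, 0.001, 0, 0, 0.066], [0, 0, 0, 0.002, 0, 0, 0.066], [0, 0, 0, 0.003, 0, 0, 0.066], [0, 0, 0, 0.003, 0, 0, 0.066]],
])

```text
t: 5.53
eef_pos: [0.5846, -0.0588, 0.0206]
ee_rot: [3.141, -0.0, 0.012]
force: [-3.2, -0.7, 4.6]
width: 0.0662
```

move_arm([
  [[0, 0, 0, 0.001, 0, 0, 0.066], [0, 0, 0, 0.002, 0, 0, 0.066], [0, 0, 0, 0.002, 0, 0, 0.066]],
])

```text
t: 5.78
eef_pos: [0.5866, -0.0588, 0.0206]
ee_rot: [3.141, -0.0, 0.012]
force: [-4.0, -1.0, 5.1]
width: 0.0661
```

move_arm([
  [[0, 0, 0, 0.001, 0, 0, 0.066], [0, 0, 0, 0.0015, 0, 0, 0.066], [0, 0, 0, 0.0015, 0, 0, 0.066]],
])

```text
t: 6.03
eef_pos: [0.588, -0.0588, 0.0206]
ee_rot: [3.141, -0.0, 0.012]
force: [-4.0, -0.3, 5.2]
width: 0.0659
```

move_arm([
  [[0, 0, 0, 0.001, 0, 0, 0.066], [0, 0, 0, 0.0015, 0, 0, 0.066], [0, 0, 0, 0.0015, 0, 0, 0.066]],
])

```text
t: 6.28
eef_pos: [0.5882, -0.0588, 0.0205]
ee_rot: [3.141, 0.002, 0.012]
force: [-7.8, 1.8, 8.9]
width: 0.0661
```

```bash
python3 - <<'E'
from h import *
s=monitor.get_state(); print(s["eef_pos"],s["force"],s["moment"])
b=cam("wrist","w4.png")["im"][0:240,100:410]
a=cam("top")["im"][130:250,245:345]
cv2.imwrite("pics/w4c.png",np.hstack([b,cv2.resize(a,(200,240),interpolation=cv2.INTER_CUBIC)]))
E
```

```text
[ 0.58817497 -0.05876848  0.02046936] [-7.83495743  1.75580631  8.85069381] [ 0.25334988  2.85418695 -0.04424412]
```

View pics/w4c.png

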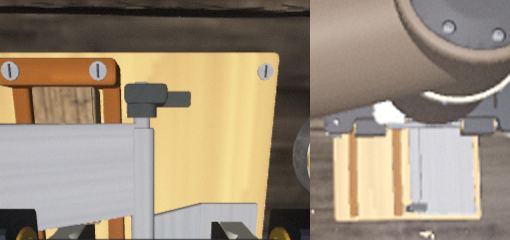

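The force step (−4 to −7.8 N with no further advance at x 0.5882) and the wrist crop, which shows the offcut's front against the stop at (35–103, 85), both indicate contact. I'll nudge once more, back off with the plate still held, then lift gently.

move_arm([
  [[0, 0, 0, 0.001, 0, 0, 0.066], [0, 0, 0, 0.001, 0, 0, 0.066], [0, 0, 0, 0.001, 0, 0, 0.066]],
])

```text
t: 6.63
eef_pos: [0.5882, -0.0588, 0.0204]
ee_rot: [3.141, 0.004, 0.012]
force: [-9.9, 1.8, 10.8]
width: 0.0661
```

move_arm([
  [[0, 0, 0, -0.002, 0, 0, 0.066], [0, 0, 0, -0.005, 0, 0, 0.066], [0, 0, 0, -0.008, 0, 0, 0.066], [0, 0, 0, -0.008, 0, 0, 0.066]],
])

```text
t: 6.97
eef_pos: [0.5846, -0.0583, 0.0212]
ee_rot: [-3.141, -0.005, 0.013]
force: [1.7, -0.2, 4.3]
width: 0.0658
```

```bash
python3 - <<'E'
from h import *
s=monitor.get_state(); print(s["eef_pos"],s["force"],s["moment"])
b=cam("wrist","w5.png")["im"][30:240,90:280]
cv2.imwrite("pics/w5c.png",cv2.resize(b,None,fx=2.5,fy=2.5,interpolation=cv2.INTER_CUBIC))
E
```

```text
[ 0.58456579 -0.05829927  0.02116056] [ 1.7348413  -0.2100446   4.28721017] [-0.13404496 -0.91825204  0.10405756]
```

View pics/w5c.png

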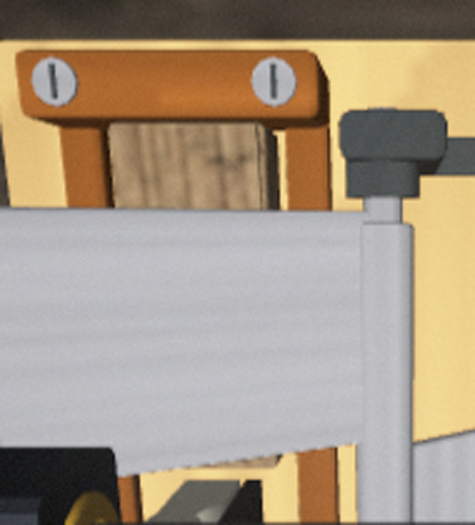

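With the fingertip backed off, the crop shows the offcut's front edge at (110–265, 122) flush against the stop and under the open flap. Now I let the plate go.

move_arm([
  [[0, 0, 0, 0, 0, -0.002, 0.066], [0, 0, 0, 0, 0, -0.005, 0.066], [0, 0, 0, 0, 0, -0.009, 0.066], [0, 0, 0, 0, 0, -0.014, 0.066], [0, 0, 0, 0, 0, -0.02, 0.066], [0, 0, 0, 0, 0, -0.028, 0.066], [0, 0, 0, 0, 0, -0.04, 0.066], [0, 0, 0, 0, 0, -0.06, 0.066], [0, 0, 0, 0, 0, -0.085, 0.066], [0, 0, 0, 0, 0, -0.11, 0.066], [0, 0, 0, -0.02, 0, -0.13, 0.066], [0, 0, 0, -0.03, 0, -0.14, 0.066]],
])

```text
t: 8.02
eef_pos: [0.5524, -0.059, 0.1627]
ee_rot: [-3.141, -0.002, 0.011]
force: [-0.3, 0.8, -0.7]
width: 0.0659
```

move_arm([
  [[0, 0, 0, -0.03, 0, -0.02, 0.066], [0, 0, 0, -0.06, 0, -0.02, 0.066], [0, 0, 0, -0.09, 0, -0.02, 0.066], [0, 0, 0, -0.1, 0, -0.02, 0.066], [0, 0, 0, -0.1, 0, -0.02, 0.066], [0, 0, 0, -0.1, 0, -0.02, 0.066]],
])

```text
t: 8.52
eef_pos: [0.4528, -0.0601, 0.1806]
ee_rot: [-3.141, -0.001, 0.012]
force: [0.7, 0.2, -0.4]
width: 0.0658
```

```bash
python3 - <<'E'
from h import *
s=monitor.get_state(); print(s["t"],s["eef_pos"],s["force"])
c=cam("wrist","w6.png"); a=cam("side")["im"][180:280,200:330]
J=lambda x,y,z:np.array([.578,-.048,0])+R.from_euler("z",.012).apply([x/1e3,y/1e3,z/1e3])
for p in[(19,19,30),(19,49,30),(89,34,34),(89,34,30),(-108,78,12)]: print(p,pix(c,J(*p)))
w=cv2.resize(c["im"][0:230,110:370],None,fx=1.6,fy=1.6,interpolation=cv2.INTER_CUBIC)
a=cv2.resize(a,(380,w.shape[0]),interpolation=cv2.INTER_CUBIC)
cv2.imwrite("pics/f.png",np.hstack([w,a]))
E
```

```text
8.5167 [ 0.45280186 -0.06013983  0.1806231 ] [ 0.727993    0.15893879 -0.3801949 ]
(19, 19, 30) [222.7720827   33.57467145]
(19, 49, 30) [191.21182554  33.54817118]
(89, 34, 34) [203.40729538 -55.40903858]
(89, 34, 30) [204.13843666 -52.81255515]
(-108, 78, 12) [174.09260302 163.80221765]
```

View pics/f.png

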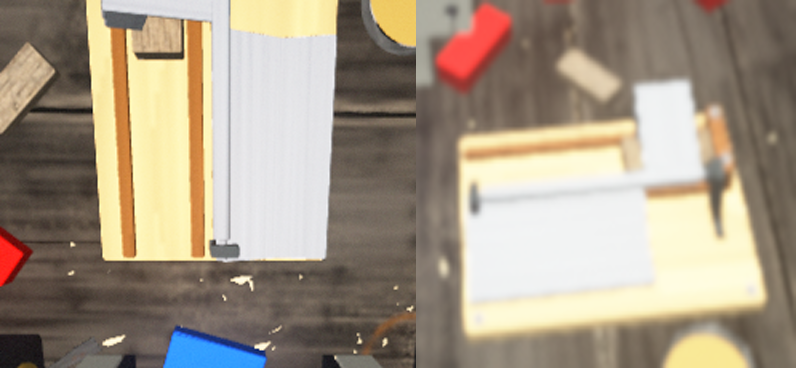

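The final view shows the offcut's rear edge at pixel row about 33 (33.6 predicted for home). The flap is resting on the offcut, the robot is clear, and the bystanders in view haven't moved.

```bash
python3 -c "
from station import arm; print(arm.job_done())"
```

```text
the job is handed in; nothing more can be done
None
```

The offcut is loaded: it sits against the end stop with the flap closed on it, and the job is handed in at about 8.6 s.

One fingertip pressed the plate level, to about z 20.5 mm, and slid along it. The other pushed the offcut under the open flap until it stopped at the end stop. I then backed off with the plate still held, let the plate rise and moved the arm clear.

**Last checks:**
- **At the stop:** the push force rose from 4 N to about 10 N with no further travel, and the offcut's front looked flush with the stop face.
- **After release:** the offcut's rear edge was at image row 33, against 33.6 predicted for fully home, so it is within about 1 mm.
- **Flap:** the side view shows it resting on the offcut. I judged this by eye and did not measure its angle.
- **Robot:** it ended clear of everything, with tool forces under 1 N. The largest force I read at the end of a move was about 15 N.
- **Bystanders:** the small offcut and the tin show no sign of having moved in the last pictures. The chisel was out of view, and the arm's path stayed away from it.

No check failed or disagreed. I viewed 10 pictures.

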